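# Find the full half bottle among the display dummies

## Task

One of the three identical half bottles on the slate coasters is full and the other two are sealed, empty display dummies. Heft them one at a time in order from left to right, lifting each by its neck a good 5 cm straight up for a moment, and put the light ones gently back upright on their coasters, leaving the other things on the bar alone. When all three have been hefted, hold the heaviest bottle up, upright and still, at least 10 cm above the bar, and finish while holding it there (pick it up again if you had put it back).

Things in the scene. Friction and masses are not known exactly. Their poses are not given: they have to be found in the camera images.
- bottle_a: one of three identical closed half bottles, dark with a red capsule, one on each coaster in changing order. Body 58 mm wide up to 146 mm; straight neck 31 mm wide from there to the top at 235 mm (grip it from above at about 200 mm). Origin at the centre of the underside, z up the bottle. Full: 0.62 to 0.73 kg; empty: 0.27 to 0.42 kg; which is which cannot be seen.
- bottle_b: one of three identical closed half bottles, dark with a red capsule, one on each coaster in changing order. Body 58 mm wide up to 146 mm; straight neck 31 mm wide from there to the top at 235 mm (grip it from above at about 200 mm). Origin at the centre of the underside, z up the bottle. Full: 0.62 to 0.73 kg; empty: 0.27 to 0.42 kg; which is which cannot be seen.
- bottle_c: one of three identical closed half bottles, dark with a red capsule, one on each coaster in changing order. Body 58 mm wide up to 146 mm; straight neck 31 mm wide from there to the top at 235 mm (grip it from above at about 200 mm). Origin at the centre of the underside, z up the bottle. Full: 0.62 to 0.73 kg; empty: 0.27 to 0.42 kg; which is which cannot be seen.
- coaster_left: the left (+y) one of three square dark slate coasters in a row across the bar, 67 x 67 x 6 mm, fixed to the bar; origin at the centre of its underside (a bottle on it stands 6 mm higher)
- coaster_middle: the middle one of three square dark slate coasters in a row across the bar, 67 x 67 x 6 mm, fixed to the bar; origin at the centre of its underside (a bottle on it stands 6 mm higher)
- coaster_right: the right (-y) one of three square dark slate coasters in a row across the bar, 67 x 67 x 6 mm, fixed to the bar; origin at the centre of its underside (a bottle on it stands 6 mm higher)
- wine_glass: an upside-down stemmed wine glass, 81 mm wide, 202 mm tall, the right one of two behind the coasters; origin at the centre of its underside; leave alone
- jigger_cup: a small grey steel cup with a handle, 58 x 79 x 92 mm, standing behind the coasters; origin at the centre of its underside; leave alone
- match_box: a flat red matchbox, 36 x 54 x 15 mm, lying at the near side of the bar, in front of the coasters; origin at the centre of its underside; leave alone
Things that resemble listed ones, but are neither listed nor needed, are in the scene too. What is shaped like the bottle_c but purple or yellow is not meant.

How it is judged (in metres and radians):
On the way, in this order (a step that is already met when the one before it is completed fails the run):
1. the bottle on the left coaster is lifted in the gripper at least 2.5 cm clear of the bar (((height (world z) of bottle_a above 0.025 m and angle between bottle_a's own z axis and vertical below 0.4 rad and contact force between the fingers and bottle_a above 1 N) or (height (world z) of bottle_b above 0.025 m and angle between bottle_b's own z axis and vertical below 0.4 rad and contact force between the fingers and bottle_b above 1 N) or (height (world z) of bottle_c above 0.025 m and angle between bottle_c's own z axis and vertical below 0.4 rad and contact force between the fingers and bottle_c above 1 N)) and not (horizontal distance between bottle_a and coaster_left below 0.04 m and height (world z) of bottle_a below 0.02 m) and not (horizontal distance between bottle_b and coaster_left below 0.04 m and height (world z) of bottle_b below 0.02 m) and not (horizontal distance between bottle_c and coaster_left below 0.04 m and height (world z) of bottle_c below 0.02 m) and horizontal distance between any of bottle_a, bottle_b, bottle_c and coaster_middle below 0.04 m and horizontal distance between any of bottle_a, bottle_b, bottle_c and coaster_right below 0.04 m), for 0.2 s.
2. the bottle on the middle coaster is lifted in the gripper at least 2.5 cm clear of the bar (((height (world z) of bottle_a above 0.025 m and angle between bottle_a's own z axis and vertical below 0.4 rad and contact force between the fingers and bottle_a above 1 N) or (height (world z) of bottle_b above 0.025 m and angle between bottle_b's own z axis and vertical below 0.4 rad and contact force between the fingers and bottle_b above 1 N) or (height (world z) of bottle_c above 0.025 m and angle between bottle_c's own z axis and vertical below 0.4 rad and contact force between the fingers and bottle_c above 1 N)) and not (horizontal distance between bottle_a and coaster_middle below 0.04 m and height (world z) of bottle_a below 0.02 m) and not (horizontal distance between bottle_b and coaster_middle below 0.04 m and height (world z) of bottle_b below 0.02 m) and not (horizontal distance between bottle_c and coaster_middle below 0.04 m and height (world z) of bottle_c below 0.02 m) and horizontal distance between any of bottle_a, bottle_b, bottle_c and coaster_left below 0.04 m and horizontal distance between any of bottle_a, bottle_b, bottle_c and coaster_right below 0.04 m), for 0.2 s.
3. the bottle on the right coaster is lifted in the gripper at least 2.5 cm clear of the bar (((height (world z) of bottle_a above 0.025 m and angle between bottle_a's own z axis and vertical below 0.4 rad and contact force between the fingers and bottle_a above 1 N) or (height (world z) of bottle_b above 0.025 m and angle between bottle_b's own z axis and vertical below 0.4 rad and contact force between the fingers and bottle_b above 1 N) or (height (world z) of bottle_c above 0.025 m and angle between bottle_c's own z axis and vertical below 0.4 rad and contact force between the fingers and bottle_c above 1 N)) and not (horizontal distance between bottle_a and coaster_right below 0.04 m and height (world z) of bottle_a below 0.02 m) and not (horizontal distance between bottle_b and coaster_right below 0.04 m and height (world z) of bottle_b below 0.02 m) and not (horizontal distance between bottle_c and coaster_right below 0.04 m and height (world z) of bottle_c below 0.02 m) and horizontal distance between any of bottle_a, bottle_b, bottle_c and coaster_left below 0.04 m and horizontal distance between any of bottle_a, bottle_b, bottle_c and coaster_middle below 0.04 m), for 0.2 s.
At the end, for the whole second after the job is handed in: The heaviest bottle is held by the fingers, still, within 11 degrees of upright, its underside 9 to 30 cm above the bar, carried by nothing else; the other two stand upright, released, at rest, each within 20 mm of a coaster's centre and pressing on it with under 5.1 N (as only empty ones do) (((height (world z) of bottle_a between 0.09 and 0.3 m and angle between bottle_a's own z axis and vertical below 0.2 rad and linear speed of bottle_a below 0.03 m/s and contact force between the fingers and bottle_a above 2 N and contact force between bottle_a and wine_glass below 0.3 N and contact force between bottle_a and jigger_cup below 0.3 N and ((horizontal distance between bottle_b and coaster_left below 0.02 m or horizontal distance between bottle_b and coaster_middle below 0.02 m or horizontal distance between bottle_b and coaster_right below 0.02 m) and height (world z) of bottle_b between 0.002 and 0.012 m and angle between bottle_b's own z axis and vertical below 0.1 rad and linear speed of bottle_b below 0.03 m/s and contact force between the fingers and bottle_b below 0.5 N and contact force between bottle_b and coaster_left below 5.1 N and contact force between bottle_b and coaster_middle below 5.1 N and contact force between bottle_b and coaster_right below 5.1 N) and ((horizontal distance between bottle_c and coaster_left below 0.02 m or horizontal distance between bottle_c and coaster_middle below 0.02 m or horizontal distance between bottle_c and coaster_right below 0.02 m) and height (world z) of bottle_c between 0.002 and 0.012 m and angle between bottle_c's own z axis and vertical below 0.1 rad and linear speed of bottle_c below 0.03 m/s and contact force between the fingers and bottle_c below 0.5 N and contact force between bottle_c and coaster_left below 5.1 N and contact force between bottle_c and coaster_middle below 5.1 N and contact force between bottle_c and coaster_right below 5.1 N)) or (height (world z) of bottle_b between 0.09 and 0.3 m and angle between bottle_b's own z axis and vertical below 0.2 rad and linear speed of bottle_b below 0.03 m/s and contact force between the fingers and bottle_b above 2 N and contact force between bottle_b and wine_glass below 0.3 N and contact force between bottle_b and jigger_cup below 0.3 N and ((horizontal distance between bottle_a and coaster_left below 0.02 m or horizontal distance between bottle_a and coaster_middle below 0.02 m or horizontal distance between bottle_a and coaster_right below 0.02 m) and height (world z) of bottle_a between 0.002 and 0.012 m and angle between bottle_a's own z axis and vertical below 0.1 rad and linear speed of bottle_a below 0.03 m/s and contact force between the fingers and bottle_a below 0.5 N and contact force between bottle_a and coaster_left below 5.1 N and contact force between bottle_a and coaster_middle below 5.1 N and contact force between bottle_a and coaster_right below 5.1 N) and ((horizontal distance between bottle_c and coaster_left below 0.02 m or horizontal distance between bottle_c and coaster_middle below 0.02 m or horizontal distance between bottle_c and coaster_right below 0.02 m) and height (world z) of bottle_c between 0.002 and 0.012 m and angle between bottle_c's own z axis and vertical below 0.1 rad and linear speed of bottle_c below 0.03 m/s and contact force between the fingers and bottle_c below 0.5 N and contact force between bottle_c and coaster_left below 5.1 N and contact force between bottle_c and coaster_middle below 5.1 N and contact force between bottle_c and coaster_right below 5.1 N)) or (height (world z) of bottle_c between 0.09 and 0.3 m and angle between bottle_c's own z axis and vertical below 0.2 rad and linear speed of bottle_c below 0.03 m/s and contact force between the fingers and bottle_c above 2 N and contact force between bottle_c and wine_glass below 0.3 N and contact force between bottle_c and jigger_cup below 0.3 N and ((horizontal distance between bottle_a and coaster_left below 0.02 m or horizontal distance between bottle_a and coaster_middle below 0.02 m or horizontal distance between bottle_a and coaster_right below 0.02 m) and height (world z) of bottle_a between 0.002 and 0.012 m and angle between bottle_a's own z axis and vertical below 0.1 rad and linear speed of bottle_a below 0.03 m/s and contact force between the fingers and bottle_a below 0.5 N and contact force between bottle_a and coaster_left below 5.1 N and contact force between bottle_a and coaster_middle below 5.1 N and contact force between bottle_a and coaster_right below 5.1 N) and ((horizontal distance between bottle_b and coaster_left below 0.02 m or horizontal distance between bottle_b and coaster_middle below 0.02 m or horizontal distance between bottle_b and coaster_right below 0.02 m) and height (world z) of bottle_b between 0.002 and 0.012 m and angle between bottle_b's own z axis and vertical below 0.1 rad and linear speed of bottle_b below 0.03 m/s and contact force between the fingers and bottle_b below 0.5 N and contact force between bottle_b and coaster_left below 5.1 N and contact force between bottle_b and coaster_middle below 5.1 N and contact force between bottle_b and coaster_right below 5.1 N)))); the arm keeps its last pose, push and grip.
It fails at once if a bottle is tipped over (angle between any of bottle_a, bottle_b, bottle_c's own z axis and vertical above 0.6 rad).
It fails at once if a bottle is dropped instead of set down (falls freely faster than 0.5 m/s, a drop of more than about 12 mm) ((contact force between the fingers and bottle_a below 0.3 N and linear speed of bottle_a above 0.5 m/s) or (contact force between the fingers and bottle_b below 0.3 N and linear speed of bottle_b above 0.5 m/s) or (contact force between the fingers and bottle_c below 0.3 N and linear speed of bottle_c above 0.5 m/s)).
It fails at once if the glass, the cup or the matchbox is moved more than 3 cm (distance of any of wine_glass, jigger_cup, match_box from where it was at the start of the episode above 0.03 m).
It also fails if it takes over 72 s, if anything falls off the work surface, if the arm or the gripper's body presses on something with over 40 N, if the wrist force passes 120 N, or if a joint passes its speed limit or range.

## Robot

A 6-joint arm with a two-finger parallel gripper is mounted at the origin on a cart in front of the work surface, level with it; the furniture and walls round the work are solid. World frame = base frame: x ahead of the robot, y to its left, z up, the work surface at z = 0. Lengths are in mm, angles in degrees, forces in N, time in s.
With the tool pointing down it reaches from about 250 to 725 mm from the base axis. Payload 4 kg.
Tool frame: the origin (TCP) lies on the mounting face of the last link; the fingertips stand 173 mm ahead of it and the grasp point (between the pads) lies 155 mm ahead of it; z points along the fingers, y is the direction in which the jaws open and shut (so a half turn about z gives the same grasp; the last joint's range is limited). The gripper opens to 85 mm and grips with 20 to 120 N. Pads are 22 mm wide; open, the fingers measure 114 mm over their backs; the gripper's body (76 mm by 85 mm) begins 54 mm behind the grasp point. The pads swing forward as they close: fully open they stand 13 mm farther back than shut.
Start: joints at [-69.958, 13.785, 0.286, 76.501, 0, 90], TCP at [171.353, -469.721, 404.706] pointing down, gripper open.
Joint ranges: [-155.79, 155.79], [-60.16, 107.12], [-62.33, 73.08], [-114, 123.19], [-81.49, 82.49], [-180, 180]. Speed limits (degrees/s): [159.86, 159.86, 180, 180, 180, 180].

## Interface

Orientations are given as [roll, pitch, yaw] about the fixed x, y, z axes, in that order (R = Rz(yaw) Ry(pitch) Rx(roll)).
In Python, from cell import manip gives the robot as it stands. The module is installed in compiled form; this text tells all that it offers.
- The arm moves only by the shell command python3 -m creep 'ROWS'. ROWS is text: rows parted by semicolons, each of 7 numbers parted by spaces: the turn, a rotation vector about the tool's x, y, z as a fraction of full scale, then the shift along the tool's x, y, z as a fraction of full scale, then the finger opening in mm, from 0 to 85.4. A call has 1 to 8 rows; each row shifts and turns the commanded pose from where the row before left it, along the tool's axes as they then stand; what a row does not reach is not made up. Full scale, the value 1, is 0.03 m for a shift and pi/2 rad for a turn. A row lasts 1/10 s, in which the tool goes at most 50 mm and 8.59 degrees, less where a joint would pass 70% of its speed; a pose out of reach is approached as far as the arm can. A call with a number of a shift or a turn outside -1 to 1 is refused whole. A call with a gripper value outside its range is refused whole. The fingers move at their own pace and stop on an object; the grip force is fixed at half the most. Time passes only in rows, so rows that do not move let the fingers close. It gives the time, the measured TCP pose, the force and the opening at its end, in the units of the state.
- manip.get_obs(): the state, without advancing time (a new reading comes with each control period).
- manip.capture(name): name is "scene" or "top" or "wrist"; returns a dict with "image" (384x512x3 uint8, red, green, blue), "camera_matrix" (3x3 intrinsics, pixels), "k1" (the pictures are not rectified: a ray, as slopes to the right and down, at radius r is drawn at 1 + k1 r^2 times it, then the intrinsics apply), "origin" and "orientation" of the camera in the world. Camera axes: x right, y up, looking along -z (the intrinsics and any distortion apply to the point x, -y, -z); pixel columns grow to the right and rows downward; lengths in mm; the calibration is good to about 2 mm. A picture is of the moment at which its call begins. There is no depth.
- manip.hand_in(): hands the job in, once; it reports no verdict.
Trained networks look in a picture, given as the dict that the camera call returned (one of the last four; its "shot" number tells which), for a name from the list of things; names that differ only in an ending like _2 or _b are one class to them, and where a whole thing is asked for, a point or a joint stands for the part that bears it (a point fixed in the world has none). Each returns a list of dicts, best first, with "confidence" (0 to 1); they miss things now and then, are a little off and sometimes report something else, mostly with a low value. They report only what shows in the picture. A call takes as long as a camera call. They do not tell look-alikes from the thing itself.
- manip.cut_out(label, picture): "region" (384x512 bool, what is visible of it) and "rect" ([centre column, centre row, width, height] in pixels, round what is visible of it).
The state is a dict: "t": time; "qpos": joint angles; "qvel": joint speeds; "joint_torque": joint torques, N m; "tool_pos": TCP position; "orientation": TCP orientation; "contact_force": force on the tool from outside, world axes, zero at the start; "torque": the same for the moment, N m; "gripper_width": finger opening in mm.
Only numpy, scipy, OpenCV 4.12 (cv2) and the standard library are available. Lean on these libraries where they do the work, as an engineer would, in place of code of your own. Each camera call takes 0.05 s, during which the arm holds its last target.

## Working session

There is one attempt and no reset: what is moved stays moved. The work goes in short steps, Python scripts to look and compute and a shell command to move; the robot and the scene stay as the last step left them, time stands still between calls to the robot, and variables do not carry over. Pictures are saved under pics/ and viewed, and the job is handed in when it is done.

```bash
mkdir -p pics; cat > h.py <<'E'
import numpy as np, cv2
from cell import manip
from scipy.spatial.transform import Rotation as R
def save(n,im): cv2.imwrite('pics/'+n+'.png',cv2.cvtColor(im,cv2.COLOR_RGB2BGR))
def rot(o):
    o=np.array(o,float)
    return o if o.shape==(3,3) else R.from_euler('xyz',o,degrees=True).as_matrix()
def ray(p,u,v):
    K=np.array(p['camera_matrix']);k1=p['k1']
    x=(u-K[0,2])/K[0,0];y=(v-K[1,2])/K[1,1]
    rd=np.hypot(x,y);r=rd
    for _ in range(50): r=rd/(1+k1*r*r)
    s=r/rd if rd>0 else 1
    d=rot(p['orientation'])@np.array([x*s,-y*s,-1.])
    return np.array(p['origin'],float),d
def atz(p,u,v,z):
    o,d=ray(p,u,v);return o+d*(z-o[2])/d[2]
def proj(p,P):
    K=np.array(p['camera_matrix']);c=rot(p['orientation']).T@(np.array(P,float)-p['origin'])
    x=c[0]/-c[2];y=-c[1]/-c[2];r2=x*x+y*y;f=1+p['k1']*r2
    return K[0,0]*x*f+K[0,2],K[1,1]*y*f+K[1,2]
E
python3 - <<'E'
from h import *
for k,v in manip.get_obs().items(): print(k,np.round(v,3))
for n in ('scene','top','wrist'):
    p=manip.capture(n);save(n+'0',p['image']);print(n,p['origin'],p['orientation'],p['k1'],p['camera_matrix'][0])
    for l in ('bottle_a','coaster_left'):
        for d in manip.cut_out(l,p): print(l,round(d['confidence'],2),np.round(d['rect'],1))
E
```

```text
t 0.0
qpos [-6.9960e+01  1.3831e+01  2.1500e-01  7.6502e+01 -1.0000e-03  8.9998e+01]
qvel [-0.107  0.036 -0.034  0.022  0.055  0.037]
joint_torque [ 1.0000e-03 -3.7232e+01  2.5241e+01  1.7000e-02  0.0000e+00 -0.0000e+00]
tool_pos [ 171.243 -469.478  403.83 ]
orientation [-1.79882e+02  1.00000e-03  2.00420e+01]
contact_force [ 0.592 -0.106  0.07 ]
torque [ 0.04   0.02  -0.027]
gripper_width 85.204
scene [-46.5835719  356.11897681 602.63237673] [  51.86036019    0.98658929 -122.06837378] -0.004215720253394722 [387.43894246   0.         257.73688345]
bottle_a 0.9 [368.4 131.3  33.5  93.7]
bottle_a 0.89 [293.6 136.5  20.5  63.8]
bottle_a 0.87 [316.8 115.6  28.4  83.1]
bottle_a 0.69 [123.1 227.2  48.7 109.3]
bottle_a 0.66 [337.1 164.4  30.7  95.1]
bottle_a 0.62 [328.4 136.2  28.5  87.3]
bottle_a 0.59 [291.5 183.1  24.4  99.9]
coaster_left 0.7 [137.5 273.2  39.4  31.4]
top [ 125.45214095  -30.69073607 1191.88219701] [ 2.18563134e+01 -6.43891603e-02 -8.87093667e+01] -0.08166712290128364 [466.37735409   0.         254.72988259]
bottle_a 0.94 [293.  188.8  23.8  50.2]
bottle_a 0.81 [127.8 201.2  43.3  46.9]
bottle_a 0.79 [381.8 203.6  41.9  46.4]
bottle_a 0.74 [262.2 228.9  23.7  47.1]
bottle_a 0.73 [339.5 193.9  34.7  53.1]
bottle_a 0.72 [314.4 228.3  30.   42.2]
bottle_a 0.7 [354.1 149.2  34.1  53.5]
coaster_left 0.8 [137.3 219.6  28.7  23.9]
wrist [ 246.42453976 -442.50494341  372.69802704] [-1.84880047e+01  1.62428109e-02 -6.99637518e+01] -0.08443056555081924 [321.76164462   0.         254.97345075]
```

View pics/scene0.png

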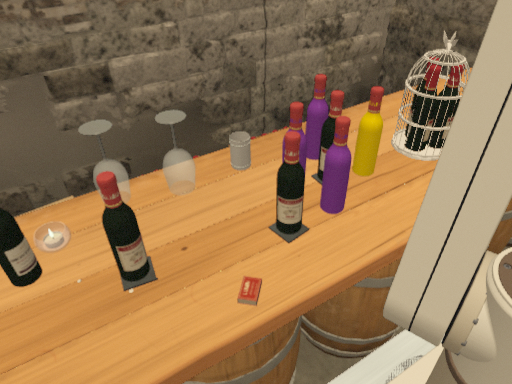

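View pics/top0.png

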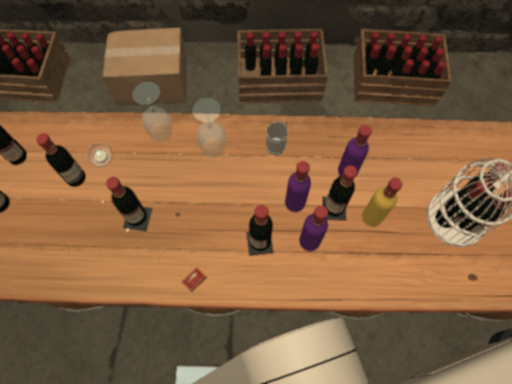

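View pics/wrist0.png

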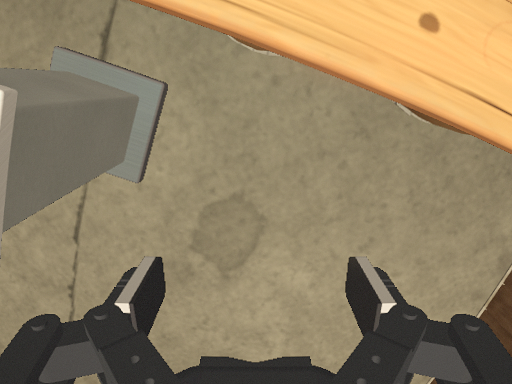

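The bottles wanted are the dark ones standing on coasters. In the top view these are left (127,201), middle (260,230) and right (339,193). Possible mix-ups:
- Purple bottles at (299,187), (354,150) and (314,228).
- A yellow bottle at (380,204).
- Dark bottles without coasters at (62,160), (10,147) and the far left edge.
- Bottles in the cage at (470,200) and in the crates.

Next I'll fit positions and take a close crop.

```bash
cat > fit.py <<'E'
from h import *
from scipy.optimize import minimize
def sil(p,x,y,z0=6):
    m=np.zeros((384,512),np.uint8)
    for r,z1,z2 in ((29,0,125),(15.5,140,235)):
        pts=[]
        for z in (z1,z2):
            for a in np.linspace(0,2*np.pi,24): pts.append(proj(p,(x+r*np.cos(a),y+r*np.sin(a),z0+z)))
        cv2.fillConvexPoly(m,cv2.convexHull((np.array(pts)*16).round().astype(np.int32)),1,shift=4)
    pts=[proj(p,(x+r*np.cos(a),y+r*np.sin(a),z0+z)) for r,z in((29,125),(15.5,146)) for a in np.linspace(0,2*np.pi,24)]
    cv2.fillConvexPoly(m,cv2.convexHull((np.array(pts)*16).round().astype(np.int32)),1,shift=4)
    return m>0
def fit(p,reg,x,y,z0):
    f=lambda q:-(sil(p,q[0],q[1],z0)&reg).sum()/max(1,(sil(p,q[0],q[1],z0)|reg).sum())
    r=minimize(f,[x,y],method='Nelder-Mead',options=dict(initial_simplex=[[x,y],[x+15,y],[x,y+15]],xatol=.2,fatol=1e-4))
    return r.x,-r.fun
E
python3 - <<'E'
from fit import *
for n in('top','scene'):
    p=manip.capture(n)
    for d in manip.cut_out('bottle_a',p):
        c=d['rect']; w=atz(p,c[0],c[1],110)
        b=[fit(p,d['region'],w[0],w[1],z0) for z0 in (0,6)]
        print(n,round(d['confidence'],2),np.round(c,0),[(np.round(q,1),round(i,3)) for q,i in b])
    for l in('coaster_left','wine_glass','jigger_cup','match_box'):
        for d in manip.cut_out(l,p):
            c=d['rect'];print(l,round(d['confidence'],2),np.round(c,0),atz(p,c[0],c[1],6).round(0))
    if n=='top': save('crop',cv2.resize(p['image'][130:270,100:410],None,fx=2.5,fy=2.5))
E
```

```text
top 0.95 [295. 186.  25.  51.] [(array([ 579., -130.]), np.float64(0.922)), (array([ 578.5, -129.4]), np.float64(0.922))]
top 0.86 [337. 193.  30.  50.] [(array([ 573.3, -240.3]), np.float64(0.894)), (array([ 570.6, -239.2]), np.float64(0.891))]
top 0.86 [354. 150.  33.  54.] [(array([ 685.7, -282.9]), np.float64(0.793)), (array([ 685. , -282.7]), np.float64(0.793))]
top 0.78 [262. 228.  24.  47.] [(array([472. , -36.6]), np.float64(0.928)), (array([469.4, -37.7]), np.float64(0.927))]
top 0.65 [315. 230.  32.  44.] [(array([ 470.8, -167. ]), np.float64(0.914)), (array([ 470.8, -166.8]), np.float64(0.92))]
top 0.6 [127. 201.  40.  51.] [(array([530.3, 299.9]), np.float64(0.933)), (array([528.1, 297.9]), np.float64(0.929))]
top 0.52 [277. 139.  22.  28.] [(array([737.7, -74.4]), np.float64(0.593)), (array([737.5, -74.1]), np.float64(0.586))]
coaster_left 0.65 [137. 221.  31.  21.] [513. 293.   6.]
wine_glass 0.55 [207. 129.  31.  58.] [800. 122.   6.]
jigger_cup 0.81 [277. 138.  24.  32.] [775. -82.   6.]
match_box 0.7 [194. 280.  22.  21.] [358. 128.   6.]
scene 0.95 [290. 185.  26. 1
[... 366 characters left out ...]
6.  83.] [(array([ 685.4, -281.3]), np.float64(0.757)), (array([ 680.5, -276.3]), np.float64(0.748))]
scene 0.69 [327. 135.  31.  86.] [(array([ 600.3, -263.4]), np.float64(0.503)), (array([ 582.7, -245.4]), np.float64(0.496))]
scene 0.63 [293. 136.  25.  67.] [(array([ 666.1, -200.2]), np.float64(0.378)), (array([ 658.4, -194.5]), np.float64(0.372))]
scene 0.57 [369. 130.  36.  92.] [(array([ 547.5, -341.8]), np.float64(0.922)), (array([ 541., -334.]), np.float64(0.912))]
coaster_left 0.7 [138. 273.  39.  31.] [520. 296.   6.]
wine_glass 0.89 [176. 154.  43.  86.] [899.  57.   6.]
jigger_cup 0.96 [241. 151.  19.  40.] [ 808. -108.    6.]
match_box 0.59 [249. 292.  31.  35.] [360. 133.   6.]
```

View pics/crop.png

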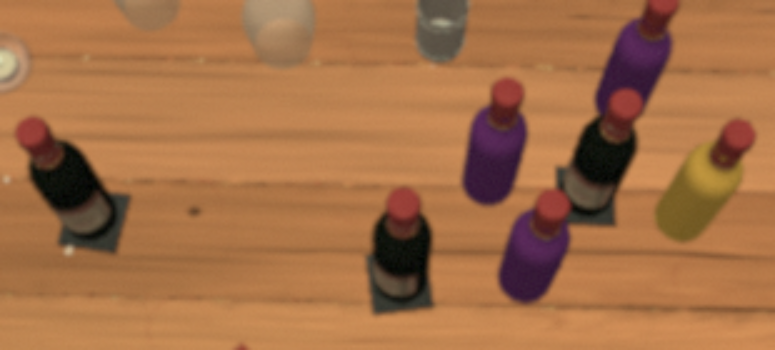

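Crop check: the dark bottles stand on slates at crop (88,215), (400,270) and (590,190). The purple and yellow ones are on bare wood, as the fits say. First I'll level the yaw and move up, then travel left.

```bash
python3 -m creep '0 0 0.0742 0 0 -0.75 85;0 0 0.0742 0 0 -0.75 85;0 0 0.0742 0 0 -0.75 85;0 0 0 0.2 -0.5 0 85;0 0 0 0.46 -1 0 85;0 0 0 0.46 -1 0 85;0 0 0 0.46 -1 0 85;0 0 0 0.46 -1 0 85'; python3 -m creep '0 0 0 0.46 -1 0 85;0 0 0 0.46 -1 0 85;0 0 0 0.46 -1 0 85;0 0 0 0.46 -1 0 85;0 0 0 0.46 -1 0 85;0 0 0 0.46 -1 0 85;0 0 0 0.46 -1 0 85;0 0 0 0.46 -1 0 85'
python3 - <<'E'
from h import *
p=manip.capture('top')
for u,v in((151.6,208.8),(124,228),(146.8,230.8)): print(atz(p,u,v,6))
print(manip.get_obs())
E
```

```text
t: 1.85
tool_pos: [232.8, -333.5, 472.3]
orientation: [180.0, -0.0, -0.0]
contact_force: [0.8, -0.4, 0.7]
gripper_width: 84.9
t: 2.65
tool_pos: [343.1, -93.4, 472.5]
orientation: [180.0, -0.0, 0.0]
contact_force: [0.1, -1.4, -0.4]
gripper_width: 84.9
[549.45767571 257.50309462   6.        ]
[493.07400988 326.3954798    6.        ]
[486.88747774 263.96260861   6.        ]
{'t': 2.7, 'qpos': array([-14.81553451,  -4.00847957,  -9.41441611,  84.52465326,
         0.21701549, 164.92073072]), 'qvel': array([-5.04166719, -0.14583083, -0.40096732,  0.3384466 , -3.21357641,
       -9.58487126]), 'joint_torque': array([ -2.15577275, -23.20484519,  25.18983901,   0.4050767 ,
        -0.75511124,   0.31251462]), 'tool_pos': array([344.49318797, -90.60923949, 472.38440129]), 'orientation': array([-1.79808514e+02, -1.23477787e-01,  2.63659882e-01]), 'contact_force': array([1.25571125, 1.05736178, 0.20583458]), 'torque': array([ 0.14320233, -0.09154674,  0.01223688]), 'gripper_width': 85.2937675105501}
```

q6 would run past 180° at the left coaster, so I'll turn the tool to yaw 90 (tool x = +y, tool y = +x).

```bash
python3 -m creep '0 0 -0.0909 0 0 0 85;0 0 -0.0909 0 0 0 85;0 0 -0.0909 0 0 0 85;0 0 -0.0909 0 0 0 85;0 0 -0.0909 0 0 0 85;0 0 -0.0909 0 0 0 85'; python3 -m creep '0 0 -0.0909 0 0 0 85;0 0 -0.0909 0 0 0 85;0 0 -0.0909 0 0 0 85;0 0 -0.0909 0 0 0 85;0 0 -0.0910 0 0 0 85;0 0 0 0.5 0.2 0 85;0 0 0 1 0.46 0 85;0 0 0 1 0.46 0 85';python3 -m creep '0 0 0 1 0.46 0 85;0 0 0 1 0.46 0 85;0 0 0 1 0.46 0 85;0 0 0 1 0.46 0 85;0 0 0 1 0.46 0 85;0 0 0 1 0.46 0 85;0 0 0 1 0.46 0 85;0 0 0 1 0.46 0 85'
```

```text
t: 3.3
tool_pos: [342.8, -94.8, 472.3]
orientation: [180.0, -0.0, 49.4]
contact_force: [-0.8, 0.3, 0.6]
gripper_width: 84.8
t: 4.1
tool_pos: [376.6, -19.3, 472.5]
orientation: [180.0, 0.0, 89.9]
contact_force: [0.2, 0.6, -0.5]
gripper_width: 85.0
t: 4.9
tool_pos: [487.3, 221.4, 472.1]
orientation: [180.0, 0.0, 90.0]
contact_force: [-0.3, 0.8, 0.5]
gripper_width: 85.1
```

```bash
python3 - <<'E'
from fit import *
p=manip.capture('wrist');save('wL',p['image']);print(p['origin'],manip.get_obs()['tool_pos'])
for d in manip.cut_out('bottle_a',p):
    q,i=fit(p,d['region'],531,298,6);print(d['confidence'],np.round(d['rect']),q,i)
for d in manip.cut_out('coaster_left',p): print(d['confidence'],np.round(d['rect']))
E
```

```text
[485.65054356 302.28157918 440.46633292] [488.99485616 225.13306618 471.04116163]
0.77 [305.  97.  77.  68.] [523.93940287 297.33002258] 0.9448912015137181
0.61 [241. 329.  43.  64.] [531. 298.] -0.0
0.71 [268.  96.  24.  54.]
0.31 [242. 327.  40.  65.]
```

View pics/wL.png

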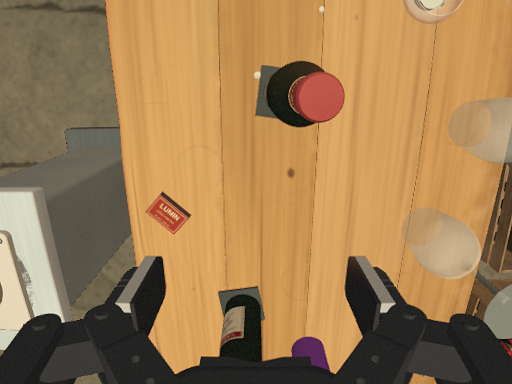

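```bash
cat > coast.py <<'E'
from fit import *
def corners(p,prs):
    for u,v in prs: print('coaster px',(u,v),atz(p,u,v,6).round(1))
E
python3 - <<'E'
from coast import *
p=manip.capture('wrist')
corners(p,[(262.5,65.5),(256,116),(276,118)]);print(atz(p,318.5,97,241))
save('wLc',cv2.resize(p['image'][40:150,220:380],None,fx=5,fy=5,interpolation=cv2.INTER_CUBIC))
E
```

```text
coaster px (262.5, 65.5) [494.7 329.7   6. ]
coaster px (256, 116) [486.7 266.5   6. ]
coaster px (276, 118) [513.1 264.    6. ]
[523.27681098 297.42933501 241.        ]
```

View pics/wLc.png

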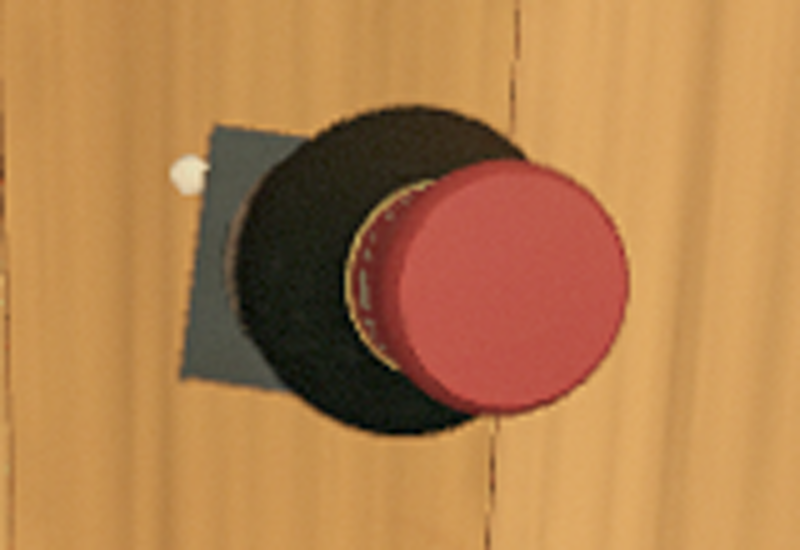

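The bottle fits at (523.5,297.4) on the coaster at about (524,294). I'll move above it and check.

```bash
python3 -m creep '0 0 0 0.6 0.3 0 85;0 0 0 0.8 0.4 0 85;0 0 0 0.6 0.3 0 85;0 0 0 0.2 0.1 0 85;0 0 0 0 0 0 85;0 0 0 0 0 0 85'
```

```text
t: 5.7
tool_pos: [519.6, 285.2, 472.4]
orientation: [-180.0, 0.0, 90.0]
contact_force: [-0.3, 0.6, -0.3]
gripper_width: 85.0
```

```bash
python3 -m creep '0 0 0 0.407 0.13 0 85;0 0 0 0 0 0.4 85;0 0 0 0 0 0.6 85;0 0 0 0 0 0.6 85;0 0 0 0 0 0 85;0 0 0 0 0 0 85'; python3 - <<'E'
from fit import *
p=manip.capture('wrist');save('wL2',p['image']);print(p['origin'],manip.get_obs()['tool_pos'])
E
```

```text
t: 6.3
tool_pos: [523.5, 297.7, 424.8]
orientation: [-180.0, 0.0, 90.0]
contact_force: [0.4, -0.3, 0.7]
gripper_width: 85.1
[521.88841638 378.48155144 393.09485085] [523.71918394 297.93768989 425.52215125]
```

View pics/wL2.png

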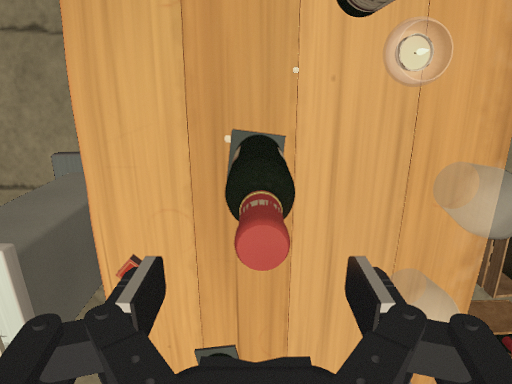

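The neck (262,244) lies between the pads. I'll descend to TCP z 361 and close.

```bash
python3 -m creep '0 0 0 0 0 0.5 85;0 0 0 0 0 0.7 85;0 0 0 0 0 0.6 85;0 0 0 0 0 0.33 85;0 0 0 0 0 0 85;0 0 0 0 0 0 60;0 0 0 0 0 0 40;0 0 0 0 0 0 20'; python3 -m creep '0 0 0 0 0 0 20;0 0 0 0 0 0 20;0 0 0 0 0 0 20;0 0 0 0 0 0 20'
```

```text
t: 7.15
tool_pos: [524.0, 298.7, 361.6]
orientation: [179.9, -0.1, 90.0]
contact_force: [0.1, 0.1, 0.6]
gripper_width: 43.5
t: 7.55
tool_pos: [524.3, 298.6, 361.4]
orientation: [179.8, -0.1, 90.0]
contact_force: [1.2, -0.2, 4.5]
gripper_width: 29.7
```

```bash
python3 -m creep '0 0 0 0 0 -0.15 20;0 0 0 0 0 -0.3 20;0 0 0 0 0 -0.4 20;0 0 0 0 0 -0.4 20;0 0 0 0 0 -0.4 20;0 0 0 0 0 -0.3 20;0 0 0 0 0 -0.15 20;0 0 0 0 0 0 20'; for i in 1 2 3 4; do python3 -m creep '0 0 0 0 0 0 20;0 0 0 0 0 0 20'; done; python3 - <<'E'
from fit import *
p=manip.capture('scene');save('sL',p['image']);print(manip.get_obs()['contact_force'],manip.get_obs()['joint_torque'])
E
```

```text
t: 8.35
tool_pos: [523.9, 298.6, 424.4]
orientation: [179.9, -0.1, 90.0]
contact_force: [-0.1, 0.2, -5.7]
gripper_width: 29.2
t: 8.55
tool_pos: [523.6, 298.5, 422.5]
orientation: [-179.9, 0.0, 90.0]
contact_force: [-0.2, 0.3, -7.0]
gripper_width: 29.5
t: 8.75
tool_pos: [523.7, 298.5, 422.8]
orientation: [-180.0, 0.0, 90.0]
contact_force: [0.1, 0.8, -6.4]
gripper_width: 29.5
t: 8.95
tool_pos: [523.8, 298.5, 423.2]
orientation: [-180.0, 0.0, 90.0]
contact_force: [0.1, 0.2, -5.5]
gripper_width: 29.3
t: 9.15
tool_pos: [523.7, 298.5, 423.3]
orientation: [180.0, -0.0, 90.0]
contact_force: [-0.0, -0.5, -6.6]
gripper_width: 29.4
[ 0.20062432 -0.39599017 -5.96896459] [-6.98660756e-05 -5.11593747e+01  2.82233334e+01  5.07346067e-04
 -7.99086556e-03  1.16871215e-05]
```

View pics/sL.png

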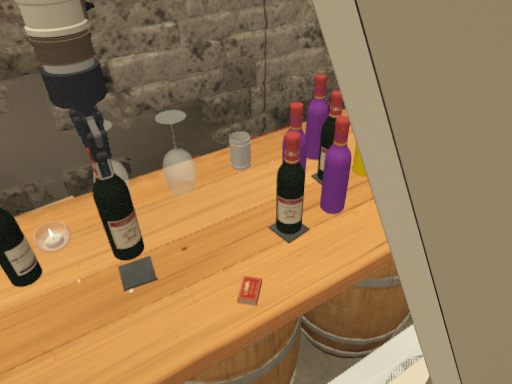

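The weight is about 6.2 N, or 0.63 kg, which points to the full one. It has to go back for now so the other two can be hefted. I'll set it down softly.

```bash
python3 -m creep '0 0 0 0 0 0.3 20;0 0 0 0 0 0.5 20;0 0 0 0 0 0.5 20;0 0 0 0 0 0.4 20;0 0 0 0 0 0.2 20;0 0 0 0 0 0.1 20;0 0 0 0 0 0.05 20;0 0 0 0 0 0 20'; python3 -m creep '0 0 0 0 0 0.03 20;0 0 0 0 0 0 20;0 0 0 0 0 0 20'
```

```text
t: 10.0
tool_pos: [523.9, 298.6, 362.2]
orientation: [180.0, -0.0, 90.0]
contact_force: [-0.7, 0.5, -5.9]
gripper_width: 29.2
t: 10.3
tool_pos: [523.9, 298.6, 361.4]
orientation: [179.9, -0.0, 90.0]
contact_force: [-0.9, 1.0, -5.2]
gripper_width: 29.7
```

```bash
python3 -m creep '0 0 0 0 0 0.03 20;0 0 0 0 0 0 20;0 0 0 0 0 0 20';python3 -m creep '0 0 0 0 0 0.03 20;0 0 0 0 0 0 20;0 0 0 0 0 0 20'
```

```text
t: 10.6
tool_pos: [523.9, 298.6, 361.3]
orientation: [179.9, -0.1, 90.0]
contact_force: [0.1, -0.1, 1.3]
gripper_width: 29.0
t: 10.9
tool_pos: [524.0, 298.6, 361.3]
orientation: [179.8, -0.1, 90.0]
contact_force: [-1.1, -0.3, 6.4]
gripper_width: 29.6
```

It's seated. Now release, raise and go to the middle.

```bash
python3 -m creep '0 0 0 0 0 0 45;0 0 0 0 0 0 60;0 0 0 0 0 0 85;0 0 0 0 0 0 85;0 0 0 0 0 0 85'; python3 -m creep '0 0 0 0 0 -0.4 85;0 0 0 0 0 -0.8 85;0 0 0 0 0 -1 85;0 0 0 0 0 -1 85;0 0 0 0 0 -0.5 85;0 0 0 -0.5 -0.1 0 85;0 0 0 -1 -0.15 0 85;0 0 0 -1 -0.15 0 85'; python3 -m creep '0 0 0 -1 -0.15 0 85;0 0 0 -1 -0.15 0 85;0 0 0 -1 -0.15 0 85;0 0 0 -1 -0.15 0 85;0 0 0 -1 -0.15 0 85;0 0 0 -1 -0.15 0 85;0 0 0 -1 -0.15 0 85;0 0 0 -0.7 -0.1 0 85'; python3 -m creep '0 0 0 -0.5 -0.15 0 85;0 0 0 0 0 0 85;0 0 0 0 0 0 85'
python3 - <<'E'
from coast import *
p=manip.capture('wrist');save('wM',p['image']);print(manip.get_obs()['tool_pos'])
for d in manip.cut_out('bottle_a',p):
    q,i=fit(p,d['region'],471,-38,6);print(d['confidence'],np.round(d['rect']),q,i)
for d in manip.cut_out('coaster_left',p): print(d['confidence'],np.round(d['rect']))
E
```

```text
t: 11.4
tool_pos: [523.8, 298.6, 358.9]
orientation: [-180.0, 0.0, 90.0]
contact_force: [0.9, 0.7, -0.4]
gripper_width: 84.9
t: 12.2
tool_pos: [511.5, 223.2, 471.0]
orientation: [179.9, -0.0, 90.1]
contact_force: [0.4, -0.5, -0.2]
gripper_width: 85.2
t: 13.0
tool_pos: [476.7, -9.1, 471.3]
orientation: [179.9, 0.0, 89.9]
contact_force: [-0.3, -0.3, -0.8]
gripper_width: 84.7
t: 13.3
tool_pos: [472.8, -22.6, 470.9]
orientation: [179.9, -0.0, 90.0]
contact_force: [-0.0, 0.1, 0.3]
gripper_width: 85.3
[472.8821131  -22.17282946 470.71930504]
0.92 [250. 197.  58. 111.] [465.65916663 -39.05329856] 0.9099372981189435
0.77 [297. 344.  36.  48.] [471. -38.] -0.0
0.74 [343. 252.  69.  92.] [471. -38.] -0.0
0.68 [253. 302.  46. 123.] [ 469.85113446 -182.83584005] 0.7557732680195941
0.61 [326. 321.  60. 105.] [471. -38.] -0.0
0.47 [423. 379.  32.   7.] [471. -38.] -0.0
```

View pics/wM.png

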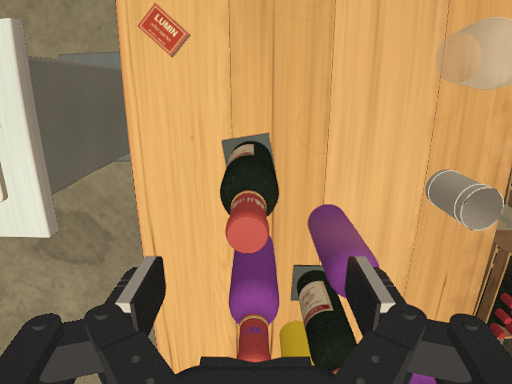

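```bash
python3 - <<'E'
from coast import *
p=manip.capture('wrist')
print(atz(p,247,230,241)); corners(p,[(222,141),(270,134),(292,264)])
g=cv2.cvtColor(p['image'],cv2.COLOR_RGB2HSV)
m=(((g[...,0]<8)|(g[...,0]>172))&(g[...,1]>120)&(g[...,2]>110)).astype(np.uint8)
m[:180]=0;m[265:]=0
ys,xs=np.nonzero(m);print(xs.min(),xs.max(),ys.min(),ys.max())
save('wMc',cv2.resize(p['image'][120:260,190:310],None,fx=4,fy=4,interpolation=cv2.INTER_CUBIC))
E
```

```text
[466.17915256 -32.23750693 241.        ]
coaster px (222, 141) [427.4  -9.6   6. ]
coaster px (270, 134) [ 4.919e+02 -2.000e-01  6.000e+00]
coaster px (292, 264) [ 528.9 -198.2    6. ]
226 268 191 254
```

View pics/wMc.png

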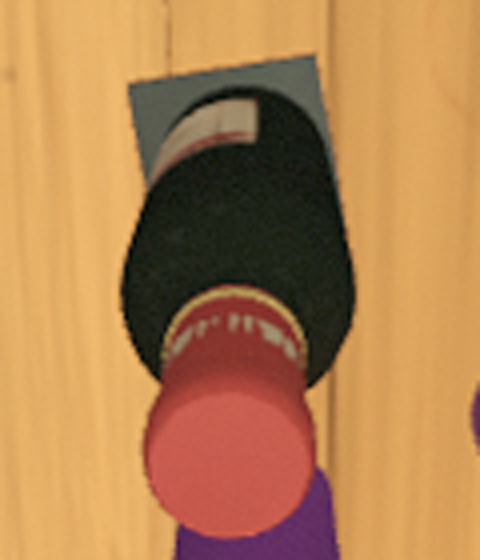

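The middle bottle is at about (466,-38), with its coaster centre at about (464.5,-38).

```bash
python3 -m creep '0 0 0 -0.3 -0.13 0 85;0 0 0 -0.233 -0.1 0 85;0 0 0 0 0 0.4 85;0 0 0 0 0 0.6 85;0 0 0 0 0 0.6 85;0 0 0 0 0 0 85;0 0 0 0 0 0 85'; python3 - <<'E'
from fit import *
p=manip.capture('wrist');save('wM2',p['image']);print(manip.get_obs()['tool_pos'])
E
```

```text
t: 14.2
tool_pos: [465.7, -38.8, 422.3]
orientation: [-180.0, -0.0, 90.0]
contact_force: [-0.6, 1.0, 0.6]
gripper_width: 84.9
[465.97676067 -38.71864598 422.90790212]
```

View pics/wM2.png

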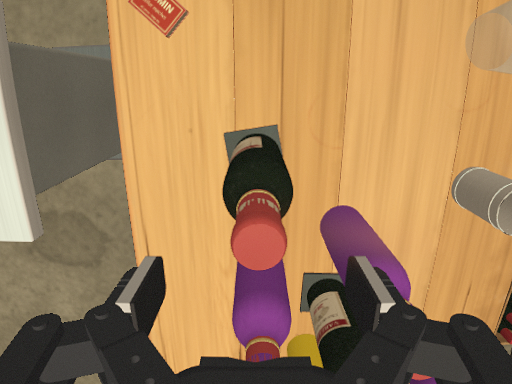

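The view matches the left one (neck at (259,242) between the pads). Descend and grip.

```bash
python3 -m creep '0 0 0 0 0 0.5 85;0 0 0 0 0 0.7 85;0 0 0 0 0 0.6 85;0 0 0 0 0 0.25 85;0 0 0 0 0 0 85;0 0 0 0 0 0 60;0 0 0 0 0 0 40;0 0 0 0 0 0 20'; python3 -m creep '0 0 0 0 0 0 20;0 0 0 0 0 0 20;0 0 0 0 0 0 20;0 0 0 0 0 0 20'; python3 -m creep '0 0 0 0 0 -0.15 20;0 0 0 0 0 -0.3 20;0 0 0 0 0 -0.4 20;0 0 0 0 0 -0.4 20;0 0 0 0 0 -0.4 20;0 0 0 0 0 -0.3 20;0 0 0 0 0 -0.15 20;0 0 0 0 0 0 20'; for i in 1 2 3 4; do python3 -m creep '0 0 0 0 0 0 20;0 0 0 0 0 0 20'; done; python3 - <<'E'
from fit import *
p=manip.capture('scene');save('sM',p['image'])
E
```

```text
t: 15.05
tool_pos: [466.3, -38.5, 361.6]
orientation: [179.9, 0.0, 90.0]
contact_force: [-0.1, 0.2, -1.8]
gripper_width: 43.5
t: 15.45
tool_pos: [466.3, -38.5, 361.5]
orientation: [179.9, 0.0, 90.0]
contact_force: [0.5, -0.0, 5.1]
gripper_width: 29.4
t: 16.25
tool_pos: [466.0, -38.5, 424.0]
orientation: [180.0, 0.0, 90.0]
contact_force: [-0.4, 0.4, -3.0]
gripper_width: 29.4
t: 16.45
tool_pos: [465.7, -38.4, 422.9]
orientation: [-179.9, -0.0, 90.0]
contact_force: [0.5, 0.3, -2.8]
gripper_width: 29.3
t: 16.65
tool_pos: [465.8, -38.4, 423.2]
orientation: [-180.0, -0.0, 90.0]
contact_force: [0.9, -0.9, -2.7]
gripper_width: 29.4
t: 16.85
tool_pos: [465.9, -38.5, 423.5]
orientation: [-180.0, -0.0, 90.0]
contact_force: [0.4, -0.2, -2.2]
gripper_width: 29.3
t: 17.05
tool_pos: [465.9, -38.5, 423.6]
orientation: [-180.0, -0.0, 90.0]
contact_force: [-0.1, -0.3, -2.8]
gripper_width: 29.4
```

View pics/sM.png

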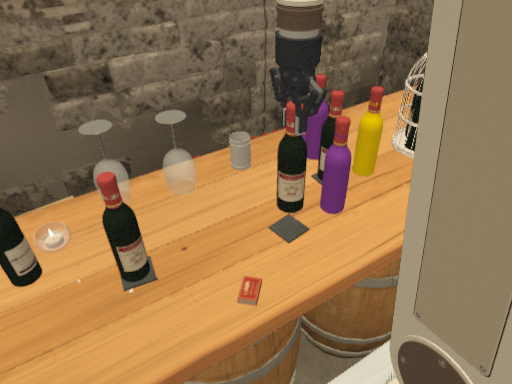

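The middle bottle weighs about 2.7 N, so it's empty. Left is standing on its coaster at (135,273). Set it back.

```bash
python3 -m creep '0 0 0 0 0 0.3 20;0 0 0 0 0 0.5 20;0 0 0 0 0 0.5 20;0 0 0 0 0 0.4 20;0 0 0 0 0 0.2 20;0 0 0 0 0 0.1 20;0 0 0 0 0 0.05 20;0 0 0 0 0 0.03 20'; python3 -m creep '0 0 0 0 0 0.03 20;0 0 0 0 0 0 20;0 0 0 0 0 0 20';python3 -m creep '0 0 0 0 0 0 20;0 0 0 0 0 0 20'
```

```text
t: 17.9
tool_pos: [466.1, -38.5, 361.5]
orientation: [179.9, 0.0, 90.0]
contact_force: [0.4, -0.0, -2.4]
gripper_width: 29.5
t: 18.2
tool_pos: [466.2, -38.5, 361.4]
orientation: [179.9, 0.0, 90.0]
contact_force: [-0.8, 0.0, 5.0]
gripper_width: 29.2
t: 18.4
tool_pos: [466.2, -38.5, 361.4]
orientation: [179.9, 0.0, 90.0]
contact_force: [-1.2, -0.6, 6.3]
gripper_width: 29.2
```

```bash
python3 -m creep '0 0 0 0 0 0 45;0 0 0 0 0 0 60;0 0 0 0 0 0 85;0 0 0 0 0 0 85;0 0 0 0 0 0 85'; python3 -m creep '0 0 0 0 0 -0.4 85;0 0 0 0 0 -0.8 85;0 0 0 0 0 -1 85;0 0 0 0 0 -1 85;0 0 0 0 0 -0.5 85;0 0 0 -0.5 0.2 0 85;0 0 0 -0.9 0.5 0 85;0 0 0 -0.9 0.5 0 85'; python3 -m creep '0 0 0 -0.9 0.5 0 85;0 0 0 -0.9 0.5 0 85;0 0 0 -0.9 0.5 0 85;0 0 0 -0.7 0.4 0 85;0 0 0 -0.4 0.2 0 85;0 0 0 0 0 0 85;0 0 0 0 0 0 85'
python3 - <<'E'
from coast import *
p=manip.capture('wrist');save('wR',p['image']);print(manip.get_obs()['tool_pos'])
for d in manip.cut_out('bottle_a',p):
    q,i=fit(p,d['region'],568,-238,6);print(d['confidence'],np.round(d['rect']),q,i)
E
```

```text
t: 18.9
tool_pos: [465.9, -38.5, 360.2]
orientation: [-180.0, 0.0, 90.0]
contact_force: [-0.8, -1.1, -0.8]
gripper_width: 84.8
t: 19.7
tool_pos: [502.2, -107.9, 471.8]
orientation: [179.9, 0.0, 90.1]
contact_force: [-0.3, 1.3, 0.9]
gripper_width: 84.5
t: 20.4
tool_pos: [564.9, -221.4, 470.8]
orientation: [-179.9, -0.0, 90.0]
contact_force: [-0.7, 0.2, 0.2]
gripper_width: 85.0
[ 564.71412712 -220.95398076  471.16415763]
0.94 [234. 285.  52. 142.] [ 540.15798054 -346.95988387] 0.7490445859872611
0.86 [166.  15.  66.  26.] [ 568. -238.] -0.0
0.69 [259. 198.  56. 115.] [ 565.09085965 -236.83953362] 0.9157994323557237
0.66 [368. 235. 108. 128.] [ 568. -238.] -0.0
```

View pics/wR.png

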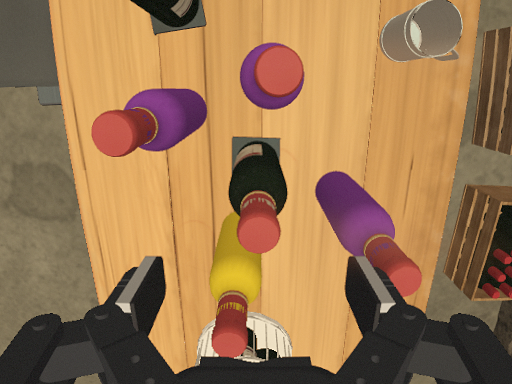

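```bash
python3 - <<'E'
from coast import *
p=manip.capture('wrist');corners(p,[(233,138),(280,138.5)]);print(atz(p,259,236,241))
E
python3 -m creep '0 0 0 -0.3 0 0 85;0 0 0 -0.233 0.01 0 85;0 0 0 0 0 0.4 85;0 0 0 0 0 0.6 85;0 0 0 0 0 0.6 85;0 0 0 0 0 0 85;0 0 0 0 0 0 85'; python3 - <<'E'
from fit import *
p=manip.capture('wrist');save('wR2',p['image']);print(manip.get_obs()['tool_pos'])
E
```

```text
coaster px (233, 138) [ 533.6 -204.6    6. ]
coaster px (280, 138.5) [ 596.9 -205.2    6. ]
[ 565.82481206 -236.07567683  241.        ]
t: 21.25
tool_pos: [565.1, -237.7, 423.5]
orientation: [-180.0, -0.0, 90.0]
contact_force: [0.4, 0.0, 0.3]
gripper_width: 84.7
[ 565.31070998 -237.74928152  424.2603608 ]
```

View pics/wR2.png

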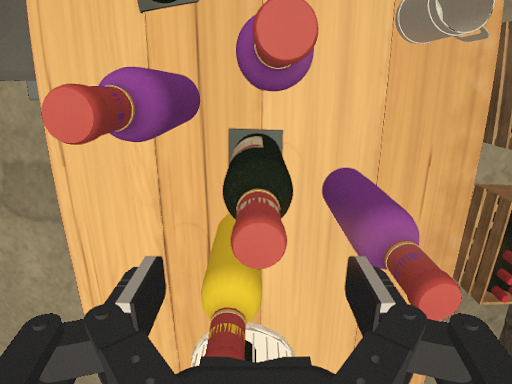

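Neck at (259,240) between the pads; the purple and yellow necks are clear of the fingers. Descend, grip, heft.

```bash
python3 -m creep '0 0 0 0 0 0.5 85;0 0 0 0 0 0.7 85;0 0 0 0 0 0.6 85;0 0 0 0 0 0.28 85;0 0 0 0 0 0 85;0 0 0 0 0 0 60;0 0 0 0 0 0 40;0 0 0 0 0 0 20'; python3 -m creep '0 0 0 0 0 0 20;0 0 0 0 0 0 20;0 0 0 0 0 0 20;0 0 0 0 0 0 20'; python3 -m creep '0 0 0 0 0 -0.15 20;0 0 0 0 0 -0.3 20;0 0 0 0 0 -0.4 20;0 0 0 0 0 -0.4 20;0 0 0 0 0 -0.4 20;0 0 0 0 0 -0.3 20;0 0 0 0 0 -0.15 20;0 0 0 0 0 0 20'; for i in 1 2 3 4; do python3 -m creep '0 0 0 0 0 0 20;0 0 0 0 0 0 20'; done; python3 - <<'E'
from fit import *
p=manip.capture('scene');save('sR',p['image'])
E
```

```text
t: 22.1
tool_pos: [565.5, -237.5, 362.1]
orientation: [179.9, 0.0, 90.0]
contact_force: [0.4, 0.4, 0.6]
gripper_width: 43.1
t: 22.5
tool_pos: [565.5, -237.5, 361.9]
orientation: [179.9, 0.0, 90.0]
contact_force: [0.7, 0.3, 5.7]
gripper_width: 29.2
t: 23.3
tool_pos: [565.3, -237.5, 425.0]
orientation: [179.9, 0.0, 90.0]
contact_force: [0.9, 0.6, -2.3]
gripper_width: 29.3
t: 23.5
tool_pos: [565.1, -237.4, 423.1]
orientation: [-179.9, -0.0, 90.0]
contact_force: [-0.6, 0.2, -2.2]
gripper_width: 29.1
t: 23.7
tool_pos: [565.2, -237.4, 423.4]
orientation: [-180.0, -0.0, 90.0]
contact_force: [0.2, 0.4, -2.2]
gripper_width: 29.2
t: 23.9
tool_pos: [565.2, -237.4, 423.8]
orientation: [-180.0, -0.0, 90.0]
contact_force: [-0.6, 0.6, -2.5]
gripper_width: 29.1
t: 24.1
tool_pos: [565.2, -237.5, 423.9]
orientation: [180.0, 0.0, 90.0]
contact_force: [-0.1, -0.4, -2.7]
gripper_width: 29.3
```

View pics/sR.png

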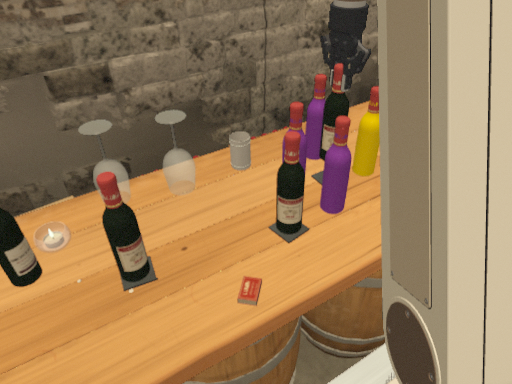

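Right weighs about 2.5 N, also empty, so left (about 6.2 N) is the heaviest. Set right down.

```bash
python3 -m creep '0 0 0 0 0 0.3 20;0 0 0 0 0 0.5 20;0 0 0 0 0 0.5 20;0 0 0 0 0 0.4 20;0 0 0 0 0 0.2 20;0 0 0 0 0 0.1 20;0 0 0 0 0 0.05 20;0 0 0 0 0 0.03 20'; python3 -m creep '0 0 0 0 0 0.03 20;0 0 0 0 0 0 20;0 0 0 0 0 0 20';python3 -m creep '0 0 0 0 0 0 20;0 0 0 0 0 0 20'
```

```text
t: 24.95
tool_pos: [565.4, -237.5, 362.0]
orientation: [179.9, 0.0, 90.0]
contact_force: [0.8, 0.3, -2.5]
gripper_width: 29.4
t: 25.25
tool_pos: [565.4, -237.5, 361.9]
orientation: [179.9, 0.1, 90.0]
contact_force: [-0.7, -0.3, 3.7]
gripper_width: 29.7
t: 25.45
tool_pos: [565.4, -237.5, 361.9]
orientation: [179.9, 0.1, 90.0]
contact_force: [-0.9, -0.4, 5.7]
gripper_width: 29.2
```

```bash
python3 -m creep '0 0 0 0 0 0 45;0 0 0 0 0 0 60;0 0 0 0 0 0 85;0 0 0 0 0 0 85;0 0 0 0 0 0 85'; python3 -m creep '0 0 0 0 0 -0.4 85;0 0 0 0 0 -0.8 85;0 0 0 0 0 -1 85;0 0 0 0 0 -1 85;0 0 0 0 0 -0.5 85;0 0 0 0.5 -0.08 0 85;0 0 0 1 -0.08 0 85;0 0 0 1 -0.08 0 85'; python3 -m creep '0 0 0 1 -0.08 0 85;0 0 0 1 -0.08 0 85;0 0 0 1 -0.08 0 85;0 0 0 1 -0.08 0 85;0 0 0 1 -0.08 0 85;0 0 0 1 -0.08 0 85;0 0 0 1 -0.08 0 85;0 0 0 1 -0.08 0 85';python3 -m creep '0 0 0 1 -0.08 0 85;0 0 0 1 -0.08 0 85;0 0 0 1 -0.08 0 85;0 0 0 1 -0.08 0 85;0 0 0 1 0 0 85;0 0 0 0.7 0 0 85;0 0 0 0.3 0 0 85;0 0 0 0 0 0 85'
python3 - <<'E'
from coast import *
p=manip.capture('wrist');save('wL3',p['image']);print(manip.get_obs()['tool_pos'])
for d in manip.cut_out('bottle_a',p)[:2]:
    q,i=fit(p,d['region'],524,298,6);print(d['confidence'],np.round(d['rect']),q,i)
p=manip.capture('top');save('t3',p['image'])
for d in manip.cut_out('bottle_a',p):
    q=atz(p,d['rect'][0],d['rect'][1],110);q,i=fit(p,d['region'],q[0],q[1],6);print(d['confidence'],np.round(d['rect']),q,i)
E
```

```text
t: 25.95
tool_pos: [565.2, -237.4, 360.3]
orientation: [-180.0, -0.0, 90.0]
contact_force: [-0.2, -0.5, -0.1]
gripper_width: 85.1
t: 26.75
tool_pos: [557.4, -161.2, 470.7]
orientation: [-179.9, -0.1, 89.9]
contact_force: [0.0, 0.3, -0.3]
gripper_width: 85.0
t: 27.55
tool_pos: [537.6, 79.5, 470.7]
orientation: [-179.9, -0.0, 90.0]
contact_force: [-0.6, -0.1, -0.2]
gripper_width: 85.1
t: 28.35
tool_pos: [528.4, 258.8, 470.7]
orientation: [-179.9, 0.0, 90.1]
contact_force: [0.2, -0.7, 0.7]
gripper_width: 85.2
[528.6090455  257.83097345 470.98349348]
0.96 [216. 339.  43.  47.] [524. 298.] -0.0
0.91 [255. 141.  63.  79.] [524.91247231 298.46178296] 0.9303382130237254
0.94 [339. 192.  34.  53.] [ 568.77018724 -238.02206094] 0.9230072463768116
0.87 [354. 150.  35.  51.] [ 682.96509903 -282.19339066] 0.7568766637089619
0.64 [314. 229.  29.  44.] [ 470.0390169 -168.7425328] 0.9119754350051177
0.63 [296. 186.  22.  52.] [ 578.4756931  -129.72130949] 0.9051724137931034
0.6 [263. 230.  26.  46.] [469.40825782 -36.19497782] 0.9290928050052137
```

View pics/t3.png

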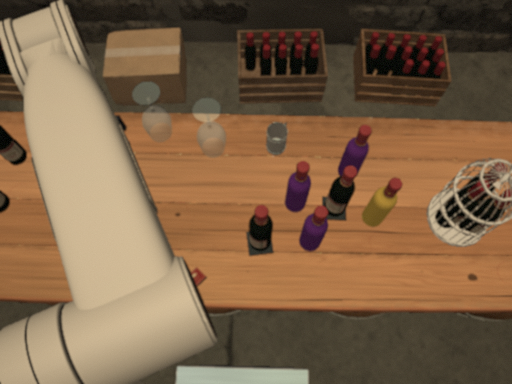

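View pics/wL3.png

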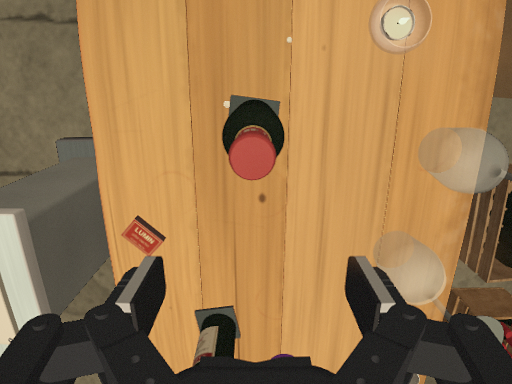

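Middle (260,230) and right (340,193) stand where they were. The left bottle is at (524.5,298.5), so I'll go over it.

```bash
python3 -m creep '0 0 0 0.6 -0.07 0 85;0 0 0 0.5 -0.06 0 85;0 0 0 0.25 0 0 85;0 0 0 0 0 0.4 85;0 0 0 0 0 0.6 85;0 0 0 0 0 0.5 85;0 0 0 0 0 0 85;0 0 0 0 0 0 85'; python3 - <<'E'
from fit import *
p=manip.capture('wrist');save('wL4',p['image']);print(manip.get_obs()['tool_pos'])
E
```

```text
t: 29.35
tool_pos: [525.2, 298.5, 426.6]
orientation: [-180.0, 0.0, 90.0]
contact_force: [-0.2, 0.1, 0.3]
gripper_width: 85.2
[525.3375373  298.45096002 427.3615289 ]
```

View pics/wL4.png

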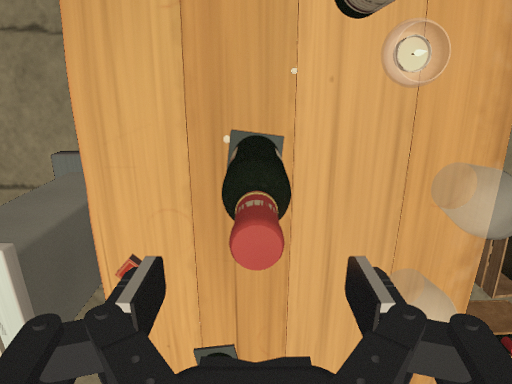

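Aligned (neck at (257,243)). Descend, grip and lift about 140 mm, as a margin over the required 100.

```bash
python3 -m creep '0 0 0 0 0 0.5 85;0 0 0 0 0 0.7 85;0 0 0 0 0 0.6 85;0 0 0 0 0 0.38 85;0 0 0 0 0 0 85;0 0 0 0 0 0 60;0 0 0 0 0 0 40;0 0 0 0 0 0 20'; python3 -m creep '0 0 0 0 0 0 20;0 0 0 0 0 0 20;0 0 0 0 0 0 20;0 0 0 0 0 0 20'; python3 -m creep '0 0 0 0 0 -0.15 20;0 0 0 0 0 -0.3 20;0 0 0 0 0 -0.4 20;0 0 0 0 0 -0.4 20;0 0 0 0 0 -0.4 20;0 0 0 0 0 -0.4 20;0 0 0 0 0 -0.4 20;0 0 0 0 0 -0.4 20';python3 -m creep '0 0 0 0 0 -0.4 20;0 0 0 0 0 -0.4 20;0 0 0 0 0 -0.4 20;0 0 0 0 0 -0.3 20;0 0 0 0 0 -0.15 20;0 0 0 0 0 0 20;0 0 0 0 0 0 20'; for i in 1 2 3; do python3 -m creep '0 0 0 0 0 0 20;0 0 0 0 0 0 20;0 0 0 0 0 0 20;0 0 0 0 0 0 20'; done; python3 - <<'E'
from fit import *
p=manip.capture('scene');save('sF',p['image'])
for i in range(3):
    p=manip.capture('top');o=manip.get_obs();print(o['tool_pos'],o['contact_force'],o['qvel'].round(2),o['gripper_width'],o['t'])
E
```

```text
t: 30.2
tool_pos: [525.5, 298.2, 362.5]
orientation: [179.9, -0.1, 90.0]
contact_force: [0.6, -0.3, -0.3]
gripper_width: 43.6
t: 30.6
tool_pos: [525.5, 298.2, 362.3]
orientation: [179.9, -0.1, 90.0]
contact_force: [0.4, -0.1, 5.0]
gripper_width: 29.4
t: 31.4
tool_pos: [525.2, 298.0, 448.0]
orientation: [180.0, -0.0, 90.0]
contact_force: [-0.2, 0.3, -6.7]
gripper_width: 29.4
t: 32.1
tool_pos: [525.2, 298.0, 495.7]
orientation: [-180.0, 0.0, 90.0]
contact_force: [-0.4, -0.5, -6.3]
gripper_width: 29.3
t: 32.5
tool_pos: [525.2, 298.1, 496.0]
orientation: [-180.0, 0.0, 90.0]
contact_force: [1.1, -1.0, -6.8]
gripper_width: 29.3
t: 32.9
tool_pos: [525.3, 298.0, 496.2]
orientation: [180.0, -0.0, 90.0]
contact_force: [1.2, -0.6, -6.9]
gripper_width: 29.4
t: 33.3
tool_pos: [525.2, 298.0, 496.2]
orientation: [-180.0, -0.0, 90.0]
contact_force: [-0.1, 0.2, -5.6]
gripper_width: 29.4
[525.24364701 298.05169603 496.20943788] [-0.13967677 -0.20287693 -6.25979216] [-0.01  0.07  0.   -0.01 -0.11  0.04] 29.36031686777122 33.4
[525.24681113 298.03780364 496.21998728] [-0.33012077  0.00728562 -5.95315243] [-0.03 -0.05  0.06 -0.    0.07  0.08] 29.000552280394242 33.45
[525.25282766 298.05764349 496.19772108] [-0.20823345  0.20719299 -5.99578932] [-0.03 -0.11  0.05 -0.06 -0.08 -0.05] 29.39394222347315 33.5
```

View pics/sF.png

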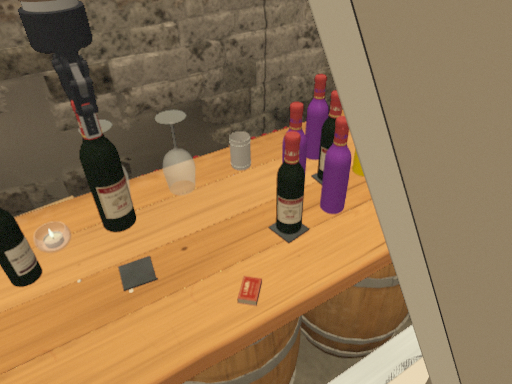

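The bottle is held upright and still above the empty coaster (138,272). The TCP rose 134 mm, so the underside is about 140 mm above the bar. The middle bottle (290,200) stands on its coaster, and the rest of the bar looks unchanged.

```bash
python3 -c "
from cell import manip
print(manip.hand_in())"
```

```text
the job is handed in; nothing more can be done
None
```

I hefted the three bottles from left to right, put each one back on its coaster, then picked the heaviest (left) up again and handed in while holding it. No verdict was reported.

| Bottle | Measured weight | Reading |
|---|---|---|
| Left | about 6.2 N (0.63 kg) | full |
| Middle | about 2.7 N | empty |
| Right | about 2.5 N | empty |

**Held bottle:** at hand-in (t = 33.5 s) the left bottle hung upright and still. Its underside was about 140 mm above the bar, reckoned from a 134 mm rise of the arm. The wrist force read about 6 N, which agrees with the first heft.

**Bottles put back:** I released the middle and right bottles about 1–2 mm from their coaster centres as measured by the wrist camera. The later top-camera picture put them back where they were at the start. In the last scene picture the middle one stands upright on its coaster, while the right one is partly hidden behind a purple bottle and the arm.

**Other things on the bar:** the cup, the matchbox and the wine glass beside the cup look unmoved in that picture; I did not measure them again.

**Disagreement:** the top and scene cameras gave positions 3 to 9 mm off the wrist camera's, mostly in x. I went by the wrist camera, and all four grasps seated normally.

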